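# Shut the medicine case and draw out its carrying handle

## Robot

A 6-joint arm with a two-finger parallel gripper is mounted at the origin on the work surface. World frame = base frame: x ahead of the robot, y to its left, z up, the work surface at z = 0. Lengths are in mm, angles in rad, forces in N, time in s.
With the tool pointing down it reaches from about 275 to 775 mm from the base axis. Payload 14.6 kg.
Tool frame: the origin (TCP) lies on the centre line of the jaws, within the pads' length; the fingertips stand 19 mm ahead of it and the grasp point (between the pads) is the TCP; z points along the fingers, y is the line along which they close (so a half turn about z gives the same grasp; the last joint's range is limited). The gripper opens to 85 mm and grips with 20 to 120 N. Pads are 22 mm wide; open, the fingers measure 114 mm over their backs; the gripper's body (76 mm by 85 mm) begins 54 mm behind the grasp point. The pads swing forward as they close: fully open they stand 13 mm farther back than shut.
Start: joints at [1.105, 0.263, -0.048, 1.259, 0, 1.415], TCP at [160.56, 499.849, 250.278] pointing down, gripper open.
Joint ranges: [-2.65, 2.65], [-0.89, 1.7], [-1.18, 1.37], [-2.13, 2.11], [-1.35, 1.29], [-3.14, 3.14]. Speed limits (rad/s): [1.89, 1.89, 2.57, 2.79, 3.14, 3.14].

## Interface

Orientations are given as a rotation vector (axis times angle).
In Python, from plant import telemetry, eyes, job gives the robot as it stands.
- The arm moves only by the shell command python3 -m handwheel 'ROWS'. ROWS is a JSON object of lists of equal length, an entry for each row: "claw": the opening, from 0 (shut) to 1 (fully open); "xyz": the shift along the tool's x, y, z in m, a list of three; "rotation": the turn, a rotation vector about the tool's x, y, z in degrees, a list of three. A call has 1 to 20 rows; each row shifts and turns the commanded pose from where the row before left it, along the tool's axes as they then stand; what a row does not reach is not made up. A row lasts 1/8 s, in which the tool goes at most 62.5 mm and 10.7 degrees, less where a joint would pass 70% of its speed; a pose out of reach is approached as far as the arm can. A call is refused whole if a number of a shift passes 0.0625 or a number of a turn 10.7, either way. A call with a gripper value outside its range is refused whole. The fingers move at their own pace and stop on an object; the grip force is fixed at half the most. Time passes only in rows, so rows that do not move let the fingers close. It gives the time, the measured TCP pose, the force, the opening and the grip force at its end, in the units of the state.
- telemetry.sense(): the state, without advancing time (a new reading comes with each control period).
- eyes.read_camera(name): name is "side" or "top" or "wrist"; returns a dict with "color" (400x640x3 uint8, red, green, blue), "intrinsics" (3x3 intrinsics, pixels), "T" (4x4, takes a point from camera to world coordinates); the wrist camera has in their place "T_tool_cam" (4x4, takes a point from camera to tool coordinates, whose origin is the TCP and whose axes are the flange's). Camera axes: x right, y up, looking along -z (the intrinsics and any distortion apply to the point x, -y, -z); pixel columns grow to the right and rows downward; lengths in mm; the calibration is good to about 2 mm. A picture is of the moment at which its call begins: read the wrist's pose just before it. There is no depth.
- job.finish_job(): hands the job in; it is judged then, once.
The state is a dict: "time_s": time; "joints": joint angles; "dq": joint speeds; "tau": joint torques, N m; "tcp_pos": TCP position; "orientation": TCP orientation; "contact_force": force on the tool from outside, world axes, zero at the start; "moment": the same for the moment, N m; "gripper_width": finger opening in mm; "grip_force": force on a finger pad.
Only numpy, scipy, OpenCV 4.12 (cv2) and the standard library are available. Lean on these libraries where they do the work, as an engineer would, in place of code of your own. Each camera call takes 0.05 s, during which the arm holds its last target. There are 200 camera calls.

## Task

Get the medicine case ready for the ward round: first press both of its hinged covers down until their catches hold them shut by themselves. Then pinch the handle's grip bar so that the release button in its side is squeezed in, pull the handle straight up past its first stop to its second stop (all the way out), and finish holding it there: keep hold of the bar with the button squeezed in, and do not let go. Leave the stapler, the glue stick and the carton where they are.

Things in the scene. Friction and masses are not known exactly. Their poses are not given: they have to be found in the camera images.
- case: Grey plastic medicine case, too heavy to shift: 180 mm (its x) by 300 mm (its y), 150 mm high to the rims, 156 mm over the shut covers. Origin: centre of its underside, z up; turned by up to 0.35 rad. A spine 52 mm wide, 156 mm high, runs along its x through the middle (y = 0), an open bin with a white hinged cover on either side. The handle stands over the spine, its grip bar along x.
- left_cover (a joint): Opening angle (rad) of the white cover on the case's +y side: 0 shut, at most 1.0, starts 0.45 to 0.75. A plate 180 mm (x) by 133 mm, 6 mm thick, hinged along the spine's edge (axis along case x at y = 26, z = 150 mm), free edge outward. Open, it is in the way of fingers beside the grip bar. Let go before it has caught, it springs up to about 0.35; caught, it stays below 0.02.
- right_cover (a joint): The same for the mirror-image cover on the case's -y side (hinge at y = -26 mm).
- left_cover_press (a point): Point on the left cover's upper face, 85 mm from the hinge towards the free edge, midway along the hinge; it moves with the cover. With the cover shut it is at case (0, 111, 156) mm. Pressing here straight down takes up to about 10 N: the last 0.11 rad goes against a spring catch under the outer edge, then the cover meets the rim.
- right_cover_press (a point): The same on the right cover; with the cover shut at case (0, -111, 156) mm.
- handle (a joint): How far (m) the telescopic handle is drawn up: 0 pushed in (as it starts), first stop at 0.050, second stop at 0.100, the end of its travel. Locked (some 2 mm of play) unless the release button is held in. Drawing it takes about 3 N of friction plus its weight of about 0.25 kg. If the button is let out on the way, the lock drops in at the next stop.
- handle_grip (a point): Centre of the black grip bar: 130 mm long (case x), 24 mm thick (case y, the way to pinch it), 26 mm high. On the case's vertical centre line, 190 mm above the counter when pushed in, 290 mm when fully drawn. Tubes 12 mm thick (16 mm collars) under it at x = +50 and -50 mm; between them 84 mm are free along the bar, and 21 mm in height between bar and spine.
- release (a joint): Travel (m) of the release button in the grip bar: 0 out, 0.006 fully in; the handle is free above about 0.0045. The spring pushes back with 3 N at first and 6 N fully in.
- release_face (a point): Centre of the outer face of the release button, a grey paddle 36 mm (along the bar) by 18 mm high in the middle of the bar's +y side. It stands 7 mm proud of that side when out, 1 mm when in, and goes in towards case -y: pinching the bar's middle across its thickness squeezes it in (31 mm over bar and button before, 25 mm after).
- stapler: Bystander: desk stapler, 150 x 36 mm, 62 mm high, lying beside the case's +y side. Origin: centre of its underside.
- glue_stick: Bystander: yellow glue stick standing upright, 30 mm across, 92 mm high, beyond the case's +x side. Origin: centre of its underside.
- carton: Bystander: white medicine carton standing upright, 55 x 75 mm, 130 mm high, beside the case's -y side. Origin: centre of its underside.

How it is judged:
By the outcome, as a careful person would: the job done as asked, in the order asked, and still so for the second after the job is handed in, while the arm keeps its last pose, push and grip.
It also fails if it takes over 48 s, if anything falls off the work surface, if the arm or the gripper's body presses on something with over 40 N, if the wrist force passes 120 N, or if a joint passes its speed limit or range.

## Working session

There is one attempt and no reset: what is moved stays moved. The work goes in short steps, Python scripts to look and compute and a shell command to move; the robot and the scene stay as the last step left them, time stands still between calls to the robot, and variables do not carry over. Pictures are saved under pics/ and viewed, at most 10 in all, crops included, and the job is handed in when it is done.

```bash
mkdir -p pics; ls; python3 - <<'E'
from plant import telemetry, eyes
import cv2,numpy as np
s=telemetry.sense();print(s)
for n in("top","side"):
    c=eyes.read_camera(n);np.savez(f"pics/{n}.npz",K=c["intrinsics"],T=c["T"]);cv2.imwrite(f"pics/{n}0.png",c["color"][:,:,::-1])
    print([k for k in c],c["intrinsics"],c["T"])
E
```

```text
pics
{'time_s': 0.0, 'joints': array([ 1.10468719e+00,  2.63528974e-01, -4.89382092e-02,  1.25937116e+00,
       -3.56129576e-05,  1.41549031e+00]), 'dq': array([-0.00041133, -0.00233255, -0.00099951,  0.00092075, -0.00080085,
        0.00278655]), 'tau': array([ 2.45580726e-03, -6.37619090e+01,  3.84560752e+01,  1.38868822e-02,
        1.83678651e-05,  6.74938846e-06]), 'tcp_pos': array([160.46291686, 499.61923381, 249.82147222]), 'orientation': array([-4.86201621e-01, -3.10345313e+00,  1.57538822e-03]), 'contact_force': array([ 0.38154295, -0.28946199, -0.34948989]), 'moment': array([-0.02933547,  0.03344201,  0.01880837]), 'grip_force': 0.0, 'gripper_width': 85.39973970329972}
['color', 'intrinsics', 'T'] [[415.73138175   0.         318.57542555]
 [  0.         415.73138175 200.46290287]
 [  0.           0.           1.        ]] [[ 4.12751657e-03  9.90558884e-01 -1.37025765e-01  5.01303572e+02]
 [-9.99916684e-01  2.41233984e-03 -1.26808854e-02  4.26533689e+01]
 [-1.22306110e-02  1.37066689e-01  9.90486312e-01  1.00902917e+03]
 [ 0.00000000e+00  0.00000000e+00  0.00000000e+00  1.00000000e+00]]
['color', 'intrinsics', 'T'] [[410.27529924   0.         318.39145352]
 [  0.         410.27529924 202.50462389]
 [  0.           0.           1.        ]] [[-9.99546138e-01  2.04839065e-02 -2.20890868e-02  5.86293381e+02]
 [-3.01196375e-02 -6.93421425e-01  7.19902448e-01  7.51156949e+02]
 [-5.70631670e-04  7.20241027e-01  6.93723676e-01  8.42170027e+02]
 [ 0.00000000e+00  0.00000000e+00  0.00000000e+00  1.00000000e+00]]
```

View pics/top0.png

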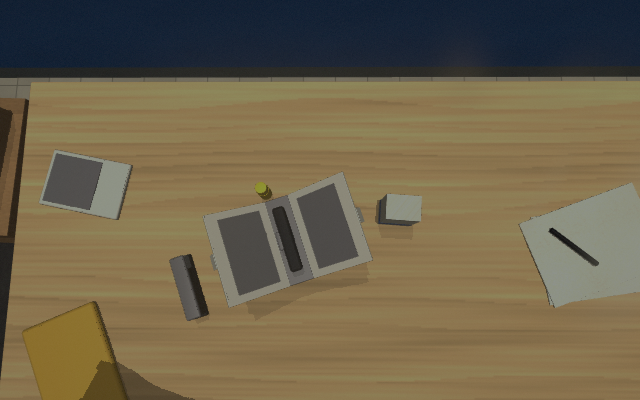

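View pics/side0.png

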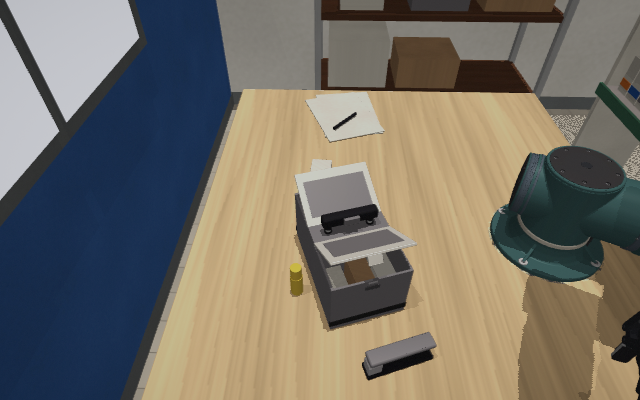

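The top view shows the case centred near (287,239), the bar from about (279,207) to (296,271), the stapler at (189,287), the glue stick at (262,188) and the carton at (402,210). In the side view both covers stand open. I'll enlarge both crops to read the corners.

```bash
python3 - <<'E'
import cv2
a=cv2.imread("pics/top0.png")[160:320,160:373];b=cv2.imread("pics/side0.png")[150:330,280:440]
cv2.imwrite("pics/topz.png",cv2.resize(a,None,fx=3.75,fy=3.75,interpolation=cv2.INTER_CUBIC))
cv2.imwrite("pics/sidez.png",cv2.resize(b,None,fx=3.3,fy=3.3,interpolation=cv2.INTER_CUBIC))
E
```

```text
(no output)
```

View pics/topz.png

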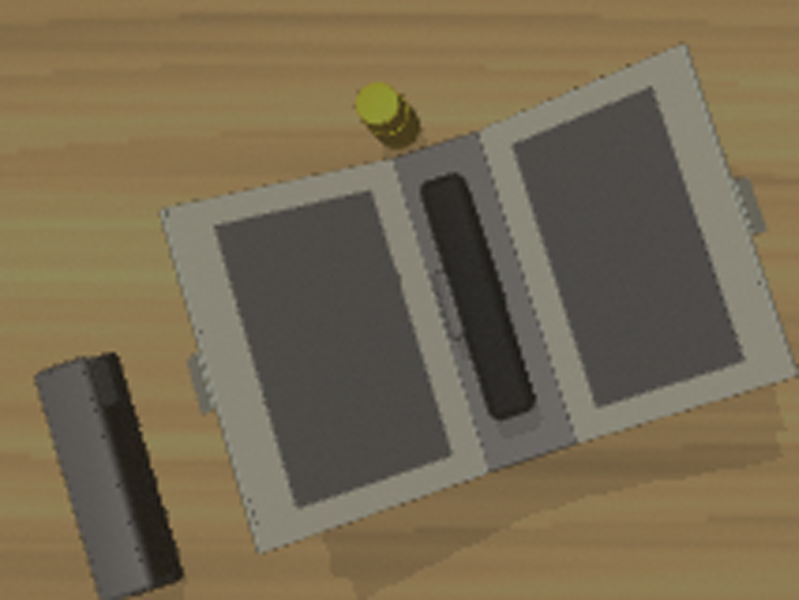

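View pics/sidez.png

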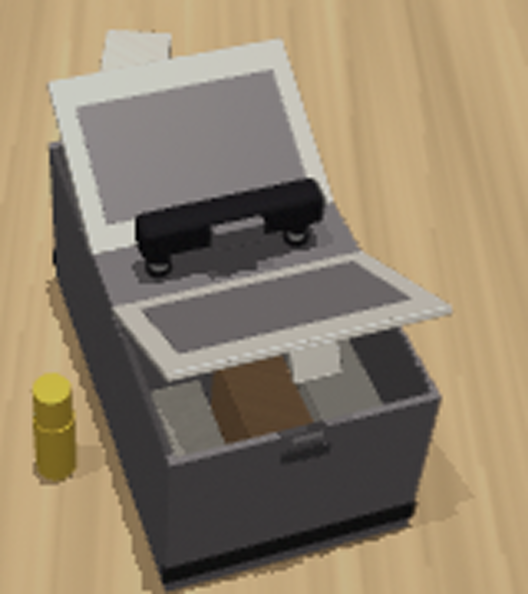

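Top crop: spine corners at (396,158), (480,133), (488,470) and (577,441); left cover's free corners at (165,210) and (260,552); right cover's at (686,45) and (798,375). Side crop: +y rim corners at (170,463) and (440,398); cover free corners at (167,374), (452,309), (50,85) and (282,40).

```bash
cat > h.py <<'E'
import numpy as np
from scipy.optimize import least_squares
from scipy.spatial.transform import Rotation as R
C={n:np.load(f"pics/{n}.npz") for n in("top","side")}
def proj(n,P):
    T=C[n]["T"];K=C[n]["K"];p=(np.asarray(P)-T[:3,3])@T[:3,:3]
    p=p*[1,-1,-1];q=p@K.T;return q[:,:2]/q[:,2:]
def cov(s,a,x,d,n=6): # cover point in case frame
    return [x,s*(26+d*np.cos(a)-n*np.sin(a)),150+d*np.sin(a)+n*np.cos(a)]
def world(p,P): return np.c_[np.asarray(P)[:,:2]@R.from_euler('z',p[2]).as_matrix()[:2,:2].T+p[:2],np.asarray(P)[:,2]]
E
cat > fit.py <<'E'
from h import *
tp=np.array([(396,158),(480,133),(488,470),(577,441),(165,210),(260,552),(686,45),(798,375),(442,180),(515,412)])/3.75+160
sp=np.array([(170,463),(440,398),(167,374),(452,309),(50,85),(282,40)])/3.3+[280,150]
def mod(p):
    l,r=p[3:5]
    t=[[90,26,156],[90,-26,156],[-90,26,156],[-90,-26,156],cov(1,l,90,133),cov(1,l,-90,133),cov(-1,r,90,133),cov(-1,r,-90,133),[62,0,203],[-62,0,203]]
    s=[[90,150,150],[-90,150,150],cov(1,l,90,133),cov(1,l,-90,133),cov(-1,r,90,133),cov(-1,r,-90,133)]
    return proj("top",world(p,t)),proj("side",world(p,s))
f=lambda p:np.r_[(mod(p)[0]-tp).ravel(),(mod(p)[1]-sp).ravel()]
r=least_squares(f,[450,100,.27,.6,.6],loss="soft_l1",x_scale=[100,100,.1,.1,.1])
p=r.x;print(p.round(3));print(f(p).reshape(-1,2).round(1).tolist())
for s,a in((1,p[3]),(-1,p[4])):
    print(world(p,[cov(s,a,0,85),cov(s,0,0,85),cov(s,a,0,133)]).round(1).tolist())
from plant import telemetry
s=telemetry.sense();print(R.from_rotvec(s["orientation"]).as_matrix().round(3))
E
python3 fit.py
```

```text
[5.37430e+02 1.13618e+02 3.16000e-01 5.22000e-01 4.40000e-01]
[[-1.4, 0.3], [0.1, -0.7], [-0.1, 1.3], [0.7, 1.0], [-0.9, -0.1], [0.0, 0.8], [0.3, 0.0], [0.3, 0.7], [-0.2, 0.7], [-0.7, 0.0], [-0.8, 0.1], [-0.1, -0.9], [-1.0, 0.4], [-0.6, -0.5], [-1.4, -0.7], [-0.8, -0.4]]
[[507.4, 205.5, 197.6], [502.9, 219.1, 156.0], [494.4, 245.1, 221.5]]
[[568.6, 18.3, 191.7], [572.0, 8.1, 156.0], [582.1, -23.0, 212.1]]
[[-0.952  0.306 -0.   ]
 [ 0.306  0.952 -0.001]
 [ 0.    -0.001 -1.   ]]
```

```bash
python3 -m handwheel '{"claw":[0,0,0,0,0,0,0,0,0,0,0,0,0,0,0,0,0,0],"xyz":[[0,0,-0.015],[0,0,-0.015],[0,0,-0.015],[0,0,-0.015],[-0.02,-0.031,0],[-0.02,-0.031,0],[-0.02,-0.031,0],[-0.02,-0.031,0],[-0.02,-0.031,0],[-0.02,-0.031,0],[-0.02,-0.031,0],[-0.02,-0.031,0],[-0.02,-0.031,0],[-0.02,-0.031,0],[-0.02,-0.031,0],[-0.02,-0.031,0],[0,0,0],[0,0,0]],"rotation":[[0,0,-9],[0,0,-9],[0,0,-9],[0,0,-9],[0,0,0],[0,0,0],[0,0,0],[0,0,0],[0,0,0],[0,0,0],[0,0,0],[0,0,0],[0,0,0],[0,0,0],[0,0,0],[0,0,0],[0,0,0],[0,0,0]]}'
cat >> h.py <<'E'
P0=np.array([537.43,113.62,.316])
def where():
    from plant import telemetry
    s=telemetry.sense();p=s["tcp_pos"];M=R.from_rotvec(s["orientation"]).as_matrix()
    c=(p[:2]-P0[:2])@R.from_euler('z',P0[2]).as_matrix()[:2,:2]
    print("t",round(s["time_s"],2),"case xyz",c.round(1),p[2].round(1),"yaw err deg",np.degrees(np.arctan2(M[1,1],M[0,1])-np.pi/2-P0[2]).round(2),"tilt",M[:2,2].round(3),"F",s["contact_force"].round(1),"w",round(s["gripper_width"],1),"g",s["grip_force"])
E
python3 -c "from h import *;where()"
```

```text
time_s: 2.35
tcp_pos: [504.3, 221.5, 310.0]
orientation: [0.496, -3.101, -0.0]
contact_force: [0.3, -0.2, 0.3]
gripper_width: 0.1
grip_force: 0.0
t 2.35 case xyz [  2.1 112.8] 310.0 yaw err deg 0.08 tilt [-0.001  0.   ] F [ 0.3 -0.2  0.3] w 0.1 g 0.0
```

```bash
python3 -m handwheel '{"claw":[0,0,0,0,0,0,0,0,0,0,0,0,0],"xyz":[[0,0,0.02],[0,0,0.02],[0,0,0.02],[0,0,0.015],[0,0,0.01],[0,0,0.01],[0,0,0.01],[0,0,0.01],[0,0,0.008],[0,0,0.005],[0,0,0.003],[0,0,0.002],[0,0,0]],"rotation":[[0,0,0],[0,0,0],[0,0,0],[0,0,0],[0,0,0],[0,0,0],[0,0,0],[0,0,0],[0,0,0],[0,0,0],[0,0,0],[0,0,0],[0,0,0]]}'
```

```text
time_s: 3.98
tcp_pos: [504.7, 221.3, 177.1]
orientation: [0.497, -3.102, 0.0]
contact_force: [0.1, 0.6, 1.0]
gripper_width: 0.1
grip_force: 0.0
```

```bash
python3 -m handwheel '{"claw":[0,0,0],"xyz":[[0,0,0.001],[0,0,0.001],[0,0,0]],"rotation":[[0,0,0],[0,0,0],[0,0,0]]}'; python3 -m handwheel '{"claw":[0,0],"xyz":[[0,0,0.002],[0,0,0]],"rotation":[[0,0,0],[0,0,0]]}'
```

```text
time_s: 4.35
tcp_pos: [504.7, 221.4, 175.3]
orientation: [-0.497, 3.102, 0.0]
contact_force: [0.5, 0.1, 1.0]
gripper_width: 0.0
grip_force: 0.2
time_s: 4.6
tcp_pos: [504.9, 221.4, 174.6]
orientation: [-0.496, 3.1, 0.0]
contact_force: [-5.4, -1.3, 19.5]
gripper_width: 0.0
grip_force: 9.5
```

```bash
python3 -m handwheel '{"claw":[0,0,0,0,0,0,0,0,0,0,0,0,0,0],"xyz":[[0,0,-0.01],[0,0,-0.025],[0,0,-0.03],[0,0,-0.03],[0,0,-0.02],[0,-0.028,0],[0,-0.028,0],[0,-0.028,0],[0,-0.028,0],[0,-0.028,0],[0,-0.028,0],[0,-0.028,0],[0,-0.028,0],[0,0,0]],"rotation":[[0,0,0],[0,0,0],[0,0,0],[0,0,0],[0,0,0],[0,0,0],[0,0,0],[0,0,0],[0,0,0],[0,0,0],[0,0,0],[0,0,0],[0,0,0],[0,0,0]]}'
python3 - <<'E'
from h import *
where()
from plant import eyes
import cv2
b=eyes.read_camera("side")["color"][150:330,280:440,::-1]
cv2.imwrite("pics/s2.png",cv2.resize(b,None,fx=3.3,fy=3.3,interpolation=cv2.INTER_CUBIC))
E
```

```text
time_s: 6.35
tcp_pos: [575.0, 7.1, 288.1]
orientation: [0.493, -3.102, 0.0]
contact_force: [0.1, -0.1, 0.3]
gripper_width: -0.2
grip_force: 0.0
t 6.35 case xyz [   2.6 -112.9] 288.1 yaw err deg -0.03 tilt [-0. -0.] F [ 0.1 -0.1  0.3] w -0.2 g 0.0
```

View pics/s2.png

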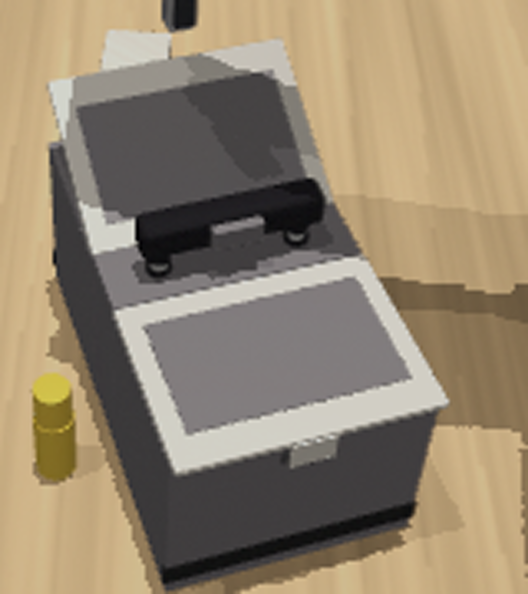

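The left cover lies flat on the rim with its catch tab engaged, near (312,450). The gripper tip is at (180,20), beyond the right cover. Next I press the right cover.

```bash
python3 -m handwheel '{"claw":[0,0,0,0,0,0,0,0,0,0,0],"xyz":[[0,0,0.02],[0,0,0.02],[0,0,0.015],[0,0,0.01],[0,0,0.01],[0,0,0.01],[0,0,0.01],[0,0,0.01],[0,0,0.005],[0,0,0.002],[0,0,0]],"rotation":[[0,0,0],[0,0,0],[0,0,0],[0,0,0],[0,0,0],[0,0,0],[0,0,0],[0,0,0],[0,0,0],[0,0,0],[0,0,0]]}';python3 -m handwheel '{"claw":[0,0,0],"xyz":[[0,0,0.001],[0,0,0.001],[0,0,0]],"rotation":[[0,0,0],[0,0,0],[0,0,0]]}'
```

```text
time_s: 7.78
tcp_pos: [574.5, 8.6, 176.1]
orientation: [0.497, -3.102, -0.0]
contact_force: [0.6, -0.3, 0.1]
gripper_width: 0.1
grip_force: 0.0
time_s: 8.15
tcp_pos: [574.8, 8.5, 174.9]
orientation: [-0.497, 3.101, -0.001]
contact_force: [-1.4, -0.3, 7.0]
gripper_width: -0.1
grip_force: 3.7
```

```bash
python3 -m handwheel '{"claw":[0,0],"xyz":[[0,0,0.0015],[0,0,0]],"rotation":[[0,0,0],[0,0,0]]}'; python3 -m handwheel '{"claw":[0,0,0,0,0,1,1,1,1,1,1,1],"xyz":[[0,0,-0.01],[0,0,-0.025],[0,0,-0.03],[0,0,-0.03],[0,0,-0.02],[0.001,0.028,0],[0.001,0.028,0],[0,0.028,0],[0,0.028,0],[0,0,0],[0,0,0],[0,0,0]],"rotation":[[0,0,0],[0,0,0],[0,0,0],[0,0,0],[0,0,0],[0,0,0],[0,0,0],[0,0,0],[0,0,0],[0,0,0],[0,0,0],[0,0,0]]}'
python3 - <<'E'
from h import *
where()
from plant import eyes
import cv2
b=eyes.read_camera("side")["color"][130:310,260:440,::-1]
w=eyes.read_camera("wrist");print(w["T_tool_cam"].round(3),w["intrinsics"].round(1))
cv2.imwrite("pics/s3.png",np.hstack([cv2.resize(b,(400,400),interpolation=cv2.INTER_CUBIC),cv2.resize(w["color"][:,120:520,::-1],(400,400))]))
E
```

```text
time_s: 8.4
tcp_pos: [574.9, 8.6, 174.6]
orientation: [-0.496, 3.1, -0.001]
contact_force: [-7.1, 1.3, 21.8]
gripper_width: 0.1
grip_force: 11.1
time_s: 9.9
tcp_pos: [538.0, 113.7, 287.7]
orientation: [0.495, -3.102, 0.0]
contact_force: [-0.4, -0.0, -0.1]
gripper_width: 85.1
grip_force: 0.0
t 9.9 case xyz [ 0.6 -0.1] 287.7 yaw err deg 0.04 tilt [-0. -0.] F [-0.4 -0.  -0.1] w 85.1 g 0.0
[[-0.00000e+00  9.57000e-01  2.92000e-01  7.47490e+01]
 [ 1.00000e+00 -0.00000e+00  1.00000e-03 -3.89000e-01]
 [ 1.00000e-03  2.92000e-01 -9.57000e-01 -1.22127e+02]
 [ 0.00000e+00  0.00000e+00  0.00000e+00  1.00000e+00]] [[328.4   0.  316.6]
 [  0.  328.4 201.1]
 [  0.    0.    1. ]]
```

View pics/s3.png

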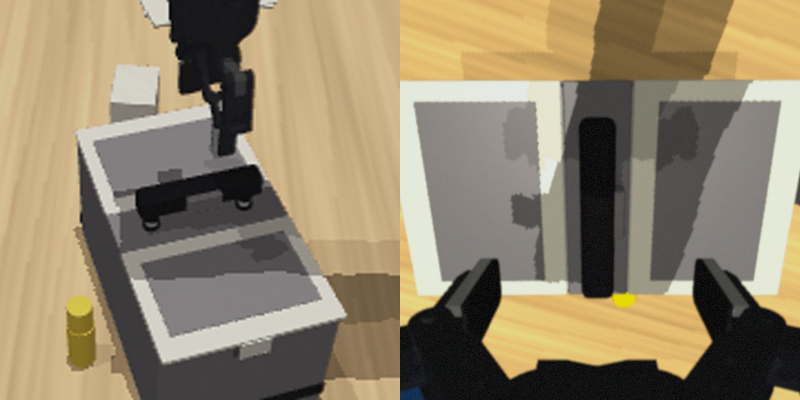

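Both covers are flat. In the wrist view the bar spans rows 117–297 at column 317, so it is centred within 2 mm. Descend, then pinch.

```bash
python3 -m handwheel '{"claw":[1,1,1,1,1,1,1,0,0,0,0,0,0,0,0],"xyz":[[0,0,0.02],[0,0,0.02],[0,0,0.02],[0,0,0.02],[0,0,0.01],[0,0,0.008],[0,0,0],[0,0,0],[0,0,0],[0,0,0],[0,0,0],[0,0,0],[0,0,0],[0,0,0],[0,0,0]],"rotation":[[0,0,0],[0,0,0],[0,0,0],[0,0,0],[0,0,0],[0,0,0],[0,0,0],[0,0,0],[0,0,0],[0,0,0],[0,0,0],[0,0,0],[0,0,0],[0,0,0],[0,0,0]]}';python3 -c "from h import *;where()"
```

```text
time_s: 11.88
tcp_pos: [537.9, 114.4, 190.3]
orientation: [-0.497, 3.101, -0.0]
contact_force: [-1.5, -0.2, 5.4]
gripper_width: 23.6
grip_force: 59.6
t 11.88 case xyz [0.7 0.5] 190.3 yaw err deg 0.09 tilt [0.001 0.   ] F [-1.5 -0.2  5.4] w 23.6 g 59.627153277397156
```

```bash
python3 -m handwheel '{"claw":[0,0,0,0,0],"xyz":[[0,0,-0.002],[0,0,-0.003],[0,0,-0.005],[0,0,-0.005],[0,0,0]],"rotation":[[0,0,0],[0,0,0],[0,0,0],[0,0,0],[0,0,0]]}';python3 -c "from h import *;where()"
```

```text
time_s: 12.5
tcp_pos: [537.9, 114.4, 205.4]
orientation: [-0.497, 3.101, -0.0]
contact_force: [2.2, 0.2, 0.8]
gripper_width: 23.8
grip_force: 59.8
t 12.5 case xyz [0.7 0.6] 205.4 yaw err deg 0.09 tilt [0.001 0.   ] F [2.2 0.2 0.8] w 23.8 g 59.76056098937988
```

```bash
python3 -m handwheel '{"claw":[0,0,0,0,0,0,0,0,0,0,0],"xyz":[[0,0,-0.005],[0,0,-0.01],[0,0,-0.01],[0,0,-0.01],[0,0,-0.01],[0,0,-0.01],[0,0,-0.01],[0,0,-0.01],[0,0,-0.006],[0,0,-0.003],[0,0,0]],"rotation":[[0,0,0],[0,0,0],[0,0,0],[0,0,0],[0,0,0],[0,0,0],[0,0,0],[0,0,0],[0,0,0],[0,0,0],[0,0,0]]}'
python3 - <<'E'
from h import *
where()
from plant import eyes
import cv2
b=eyes.read_camera("side")["color"][130:310,260:440,::-1]
w=eyes.read_camera("wrist")
cv2.imwrite("pics/s4.png",np.hstack([cv2.resize(b,(400,400),interpolation=cv2.INTER_CUBIC),cv2.resize(w["color"][:,120:520,::-1],(400,400))]))
E
```

```text
time_s: 13.88
tcp_pos: [537.9, 114.4, 289.1]
orientation: [-0.497, 3.101, -0.0]
contact_force: [3.6, 0.4, 1.3]
gripper_width: 23.4
grip_force: 59.9
t 13.88 case xyz [0.7 0.6] 289.1 yaw err deg 0.09 tilt [ 0.001 -0.   ] F [3.6 0.4 1.3] w 23.4 g 59.88637089729309
```

View pics/s4.png

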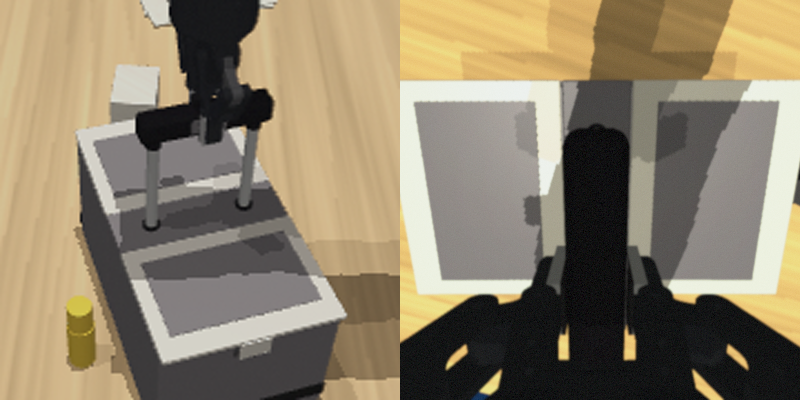

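The side view shows the bar near (205,115) drawn up on both tubes, with both covers still shut. I'll creep up to the end stop and watch the force.

```bash
python3 -m handwheel '{"claw":[0,0,0],"xyz":[[0,0,-0.001],[0,0,-0.0005],[0,0,0]],"rotation":[[0,0,0],[0,0,0],[0,0,0]]}';python3 -m handwheel '{"claw":[0,0],"xyz":[[0,0,-0.001],[0,0,0]],"rotation":[[0,0,0],[0,0,0]]}'
```

```text
time_s: 14.35
tcp_pos: [537.9, 114.3, 290.0]
orientation: [0.497, -3.102, -0.0]
contact_force: [6.3, 0.1, -3.9]
gripper_width: 23.5
grip_force: 59.4
time_s: 14.6
tcp_pos: [537.9, 114.4, 290.4]
orientation: [0.497, -3.101, -0.0]
contact_force: [7.0, 1.3, -9.7]
gripper_width: 23.9
grip_force: 60.5
```

```bash
python3 -m handwheel '{"claw":[0,0,0,0],"xyz":[[0,0,-0.001],[0,0,0],[0,0,0],[0,0,0]],"rotation":[[0,0,0],[0,0,0],[0,0,0],[0,0,0]]}'
```

```text
time_s: 15.1
tcp_pos: [537.8, 114.4, 290.5]
orientation: [0.496, -3.1, -0.001]
contact_force: [11.2, 0.4, -21.2]
gripper_width: 23.5
grip_force: 60.9
```

```bash
python3 -c "
from plant import job;print(job.finish_job())"
```

```text
the job is handed in; nothing more can be done
None
```

I shut both covers and they stayed shut. I drew the handle up about 100 mm to its firm end stop and handed the job in at about 15 s, still gripping the bar at 60 N with the button squeezed in. The stapler, glue stick and carton were not touched.

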